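# Bring the open pot round and put its cover on

## Task

One of the three pots on the turntable has no cover. First turn the turntable until this open pot stands at the pointer of the base, clear of the lamp; then take the cover from its sloping rest, carry it over without letting it fall, and set it on the pot so that it sits fully home and level, and let go. The open pot must still be at the pointer at the end; leave the other things on the bench where they are.

Things in the scene. Friction and masses are not known exactly. Their poses are not given: they have to be found in the camera images.
- wheel (a joint): Turntable angle (rad) about its upright axis, counter-clockwise from above: 0 when the open pot is exactly at the pointer, positive when it is that far counter-clockwise of it. Turns between -3 and 3 with slight friction (1 to 2 N at a peg) and stays where it is left. At the start 1.1 to 2.1.
- station: Turntable station fixed to the bench, left or right: dark steel base, wooden disc 260 mm across, its top 30 mm above the bench. Origin on the turning axis at bench level; x points from the pointer through the axis to the lamp post, and is within 0.35 rad of straight away from the robot (+x).
- disc_top (a point): Middle of the wooden disc's top. Fixed on the disc: three white pots 120 degrees apart, middles 85 mm from the axis, each 90 mm across, rims 110 mm above the bench; two have covers whose knobs reach 150 mm. Half-way between the pots stand three round wooden turning pegs, 18 mm across, 112 mm from the axis, tops 115 mm above the bench.
- lamp_bar (a point): Middle of the white lamp bar, 200 mm wide, 50 mm deep, fixed to the station over the far half of the disc: it lies 60 to 110 mm behind the turning axis (away from the pointer), 252 to 271 mm above the bench; its post stands 158 mm behind the axis.
- pointer (a point): Tip of the pointer, a dark tongue of the base that sticks out from under the disc, 177 mm from the axis, top 16 mm above the bench; the open pot has to be brought next to it, between it and the axis.
- peg_grip (a point): On the axis of the turning peg that stands 60 degrees clockwise (from above) of the open pot, 105 mm above the bench, 10 mm below the peg's top. At the start this peg is 3 to 60 degrees counter-clockwise of the pointer; with the open pot at the pointer it is 60 degrees clockwise of it. It moves with the turntable.
- pot_rim (a point): Centre of the open pot's mouth, at rim height (110 mm above the bench). White ceramic cylinder, 90 mm outside, 82 mm inside, 80 mm tall, its middle 85 mm from the turntable's axis. It moves with the turntable.
- cover_center (a point): The loose cover: on its axis, half-way up its 48 mm height; z points to its knob. From below: white plug 74 mm across, 8 mm tall (goes into the mouth); white flange 96 mm across, 6 mm thick (sits on the rim); straight round dark wooden knob 24 mm across, 34 mm tall. This point is 16 mm above the flange's underside, 10 mm above its top. It starts plug down on the sloping rest, leaning 35 degrees.
- rest: Plywood easel fixed to the bench, on the other side from the station: footprint 140 by 110 mm; its plate, 125 by 110 mm, slopes at 35 degrees, its middle 66 mm above this origin (at bench level). x points to the high side; the low side faces the robot's side, within 0.3 rad of -x. Two pegs, 12 mm thick and 26 mm long, stop the cover's flange near the low edge.
- cup_a: Bystander, loose: white paper cup, 60 mm across, 75 mm tall, upright between the turntable and the rest, on the far side; origin: centre of its underside.
- cup_b: Bystander, loose: white paper cup, 60 mm across, 75 mm tall, upright nearer the robot, about straight ahead of it; origin: centre of its underside.
- spatula: Bystander, loose: small spatula, 160 mm long, lying flat between the turntable and the rest; origin under its middle.
- bottle: Bystander, loose: clear bottle, 66 mm across, 200 mm tall, upright near the far edge; origin: centre of its underside.
- roll: Bystander, loose: thick paper roll, 110 mm across, 110 mm tall, upright at the left; origin: centre of its underside.
- tape: Bystander, loose: roll of tape, 90 mm across, 24 mm tall, lying flat at the left; origin: centre of its underside.
- bowl: Bystander, loose: blue bowl, 130 mm across, 55 mm tall, at the right; origin: centre of its underside.
- cover: The same cover, 0.13 to 0.25 kg; origin: centre of its plug's underside, z towards the knob.
Things that resemble listed ones, but are neither listed nor needed, are in the scene too. Of the things shaped like the cover, the white one is meant.

How it is judged:
On the way, in this order (a step that is already met when the one before it is completed fails the run):
1. the open pot has been turned to the pointer (within about 10 degrees) (value of joint wheel between -0.17 and 0.17 rad), for 0.2 s.
2. the cover sits level and home on the open pot (horizontal distance between cover_center and pot_rim below 0.007 m and angle between cover_center's own z axis and vertical below 0.06 rad and z of cover_center in the frame of pot_rim between 0.012 and 0.02 m), for 0.2 s.
At the end, for the whole second after the job is handed in: The open pot is at the pointer (turntable within 0.17 rad of 0) and the cover is on it, at rest: its axis within 7 mm of the pot's, tilted less than 0.06 rad, its centre 12 to 20 mm above the rim (16 when fully home) (all of step 1 and all of step 2 and linear speed of cover below 0.02 m/s); the robot touches nothing.
It fails at once if the cover falls or is thrown (faster than 0.5 m/s while the fingers do not touch it) (contact force between the fingers and cover below 0.02 N and linear speed of cover above 0.5 m/s).
It fails at once if another thing on the bench is pushed more than 30 mm or knocked over (distance of any of cup_a, cup_b, spatula, bottle, roll, tape, bowl from where it was at the start of the episode above 0.03 m or angle between any of cup_a, cup_b, bottle, roll, tape, bowl's own z axis and vertical above 0.5 rad).
It also fails if it takes over 54 s, if anything falls off the work surface, if the arm or the gripper's body presses on something with over 40 N, if the wrist force passes 120 N, or if a joint passes its speed limit or range.

## Robot

A 6-joint arm with a two-finger parallel gripper is mounted at the origin on the work surface. World frame = base frame: x ahead of the robot, y to its left, z up, the work surface at z = 0. Lengths are in m, angles in rad, forces in N, time in s.
With the tool pointing down it reaches from about 0.275 to 1 m from the base axis. Payload 8.4 kg.
Tool frame: the origin (TCP) lies on the centre line of the jaws, within the pads' length; the fingertips stand 17 mm ahead of it and the grasp point (between the pads) lies 2 mm behind it (bot.tcp_to_tips is the y of the fingertips in the tool frame, in m); y points along the fingers, z is the direction in which the jaws open and shut, and the axes are right-handed (so a half turn about y gives the same grasp; the last joint's range is limited). The gripper opens to 85 mm and grips with 20 to 120 N. Pads are 22 mm wide; open, the fingers measure 114 mm over their backs; the gripper's body (76 mm by 85 mm) begins 54 mm behind the grasp point. The pads swing forward as they close: fully open they stand 13 mm farther back than shut.
Start: joints at [-1.295, 0.353, 1.633, -0, 1.155, -0.002], TCP at [0.171, -0.601, 0.248] pointing down, gripper open.
Joint ranges: [-2.63, 2.63], [-0.92, 2.1], [0.06, 2.66], [-1.3, 4.44], [0, 2.69], [-3.02, 3.02]. Speed limits (rad/s): [2.22, 2.22, 2.79, 3.14, 3.14, 3.14].

## Interface

Orientations are given as a unit quaternion [x, y, z, w].
In Python, from workcell import bot, hand, kinematics, get_obs, vision, hand_in gives the robot as it stands. The module is installed in compiled form; this text tells all that it offers. Calls block until the motion is done:
- bot.reach(position, orientation): joint-space move of the TCP to a pose.
- bot.servo_line(position, ori=None, velocity=0.15): straight line of the TCP; ori=None keeps the orientation; velocity is the mean speed in m/s.
- bot.goto_joints(angles): joint-space move.
- hand.move_gripper(opening, strength=None): finger opening in m; strength is the grip in N (None keeps the last); returns when the fingers have stopped.
- bot.dwell(seconds).
- kinematics.solve_ik(position, orientation): joint angles nearest the present ones, or None.
- get_obs(): the state.
- vision.read_camera(name): name is "scene" or "top" or "wrist"; returns a dict with "frame" (384x512x3 uint8, red, green, blue), "intrinsics" (3x3 intrinsics, pixels), "dist" ([k1, k2, p1, p2, k3] as OpenCV has them; the pictures are not rectified), "view" (4x4, takes a point from world to camera coordinates). Camera axes: x right, y down, z forward; pixel columns grow to the right and rows downward; lengths in m; the calibration is good to about 2 mm. A picture is of the moment at which its call begins. There is no depth.
A pose or a line that the arm cannot do raises bot.IKError and nothing moves.
- hand_in(): hands the job in, once; it reports no verdict.
The state is a dict: "time_s": time; "joint_pos": joint angles; "joint_vel": joint speeds; "joint_efforts": joint torques, N m; "position": TCP position; "orientation": TCP orientation; "wrist_force": force on the tool from outside, world axes, zero at the start; "ft_torque": the same for the moment, N m; "gripper_width": finger opening in m.
Only numpy, scipy, OpenCV 4.12 (cv2) and the standard library are available. Lean on these libraries where they do the work, as an engineer would, in place of code of your own. Each camera call takes 0.05 s, during which the arm holds its last target.

## Working session

There is one attempt and no reset: what is moved stays moved. The work goes in short steps, each a Python script; the robot and the scene stay as the last script left them, time stands still between calls to the robot, and variables do not carry over. Pictures are saved under pics/ and viewed, and the job is handed in when it is done.

```bash
mkdir -p pics; ls
python3 - <<'E'
from workcell import bot, hand, kinematics, get_obs, vision
import cv2,numpy as np
o=get_obs();print(o['time_s'],o['position'],o['orientation'],o['gripper_width'],bot.tcp_to_tips)
for n in ['scene','top','wrist']:
    c=vision.read_camera(n);cv2.imwrite(f'pics/{n}0.png',c['frame'][:,:,::-1]);print(n,c['intrinsics'].tolist(),np.array(c['dist']).tolist(),np.round(c['view'],4).tolist())
    np.savez(f'{n}0.npz',**c)
E
```

```text
pics
0.0 [ 0.17127087 -0.6005952   0.24753289] [-0.09797941  0.70080646 -0.69978487  0.09783394] 0.08531076071851829 0.017
scene [[435.3627445383986, 0.0, 259.75958804079494], [0.0, 435.3627445383986, 193.60252513056992], [0.0, 0.0, 1.0]] [-0.06790325076846297, 0.0, 0.0, 0.0, 0.0] [[-0.8004, 0.5994, -0.0028, 0.4492], [0.47, 0.6247, -0.6235, -0.1593], [-0.372, -0.5004, -0.7818, 1.807], [0.0, 0.0, 0.0, 1.0]]
top [[434.06420349862407, 0.0, 244.75239550323647], [0.0, 434.06420349862407, 189.0047467279053], [0.0, 0.0, 1.0]] [0.019882910970221275, 0.0, 0.0, 0.0, 0.0] [[0.106, -0.9944, 0.0025, -0.0508], [-0.974, -0.1044, -0.201, 0.5698], [0.2001, 0.0188, -0.9796, 1.6142], [0.0, 0.0, 0.0, 1.0]]
wrist [[289.8311132026843, 0.0, 253.7956376943298], [0.0, 289.8311132026843, 195.94458824628543], [0.0, 0.0, 1.0]] [-0.01929140997458932, 0.0, 0.0, 0.0, 0.0] [[0.2742, -0.9617, -0.0025, -0.6239], [-0.9262, -0.2648, 0.2686, -0.0357], [-0.2589, -0.0713, -0.9633, 0.3782], [0.0, 0.0, 0.0, 1.0]]
```

```bash
cd pics; python3 -c "
import cv2
for n in ['scene','top']:
    i=cv2.imread(n+'0.png');cv2.imwrite(n+'0b.png',cv2.resize(i,(800,600),interpolation=cv2.INTER_CUBIC))"
```

```text
(no output)
```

View pics/scene0b.png

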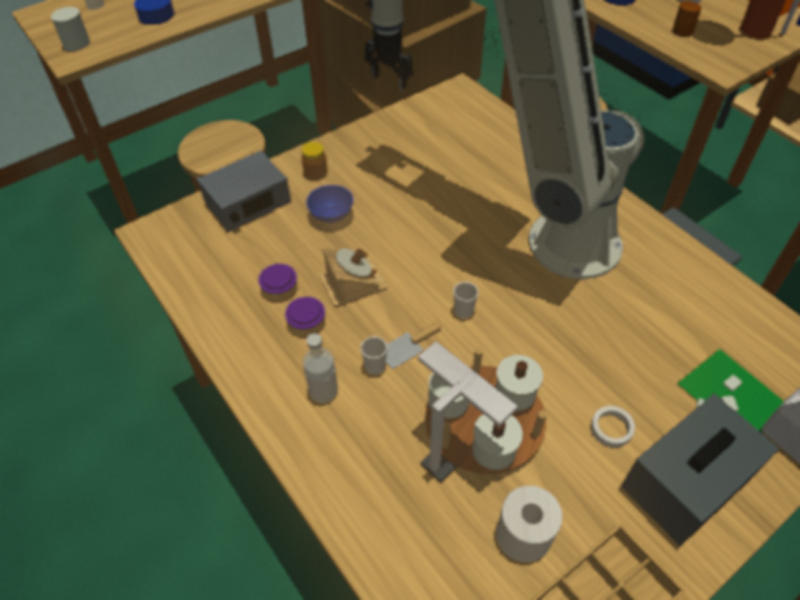

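View pics/top0b.png

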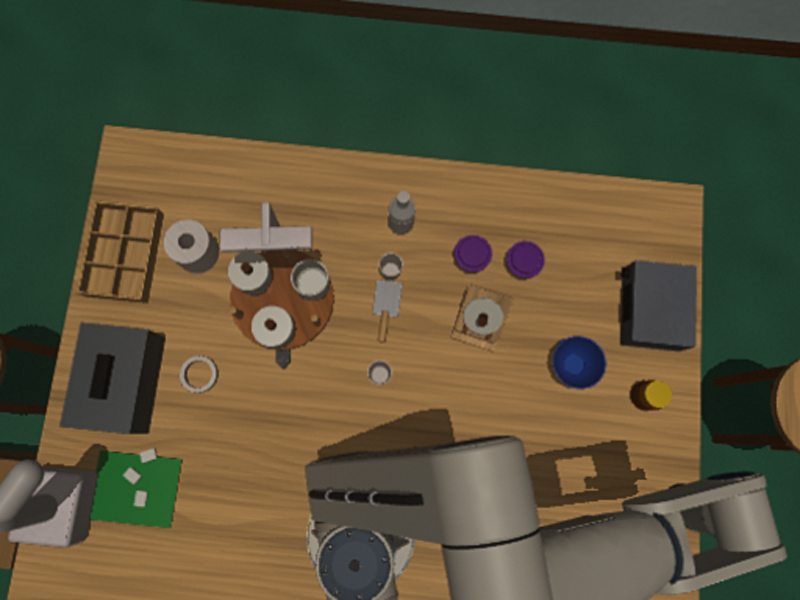

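View pics/wrist0.png

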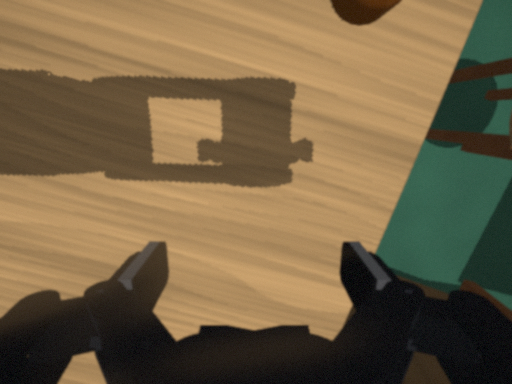

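The turntable is at the left with the open pot at about (310,278) in the 800-wide top view, the matching peg near (316,318) and the pointer at (284,360). The white cover is on the easel at about (483,317). The purple ones are decoys. I'll zoom in next.

```bash
cd pics; python3 -c "
import cv2
i=cv2.imread('top0.png');cv2.imwrite('t1.png',cv2.resize(i[125:240,130:230],None,fx=5,fy=5,interpolation=cv2.INTER_CUBIC))
cv2.imwrite('t2.png',cv2.resize(i[175:230,280:340],None,fx=9,fy=9,interpolation=cv2.INTER_CUBIC))
i=cv2.imread('scene0.png');cv2.imwrite('s1.png',cv2.resize(i[215:310,255:365],None,fx=6,fy=6,interpolation=cv2.INTER_CUBIC))
cv2.imwrite('s2.png',cv2.resize(i[150:200,195:255],None,fx=9,fy=9,interpolation=cv2.INTER_CUBIC))
"
```

```text
(no output)
```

View pics/t1.png

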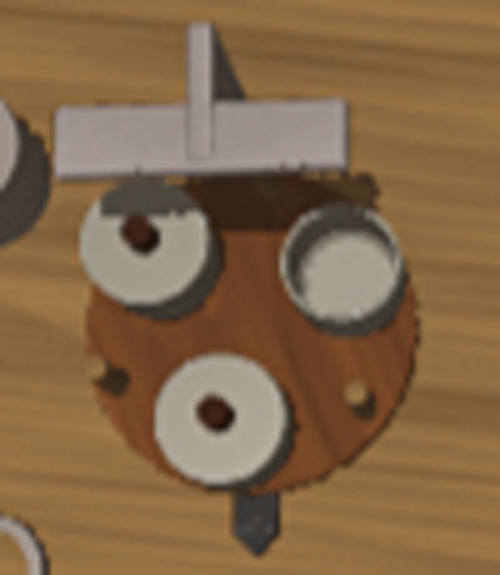

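View pics/t2.png

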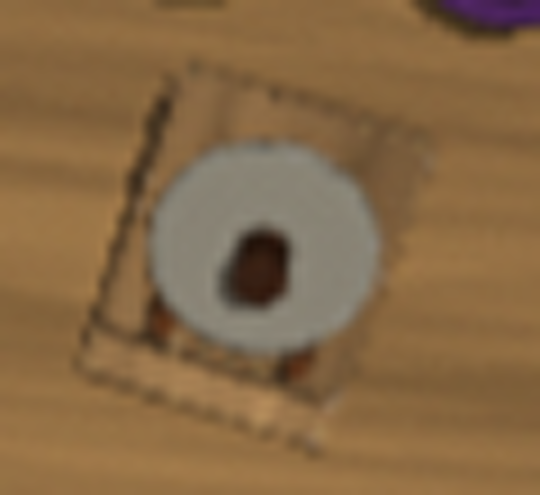

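View pics/s1.png

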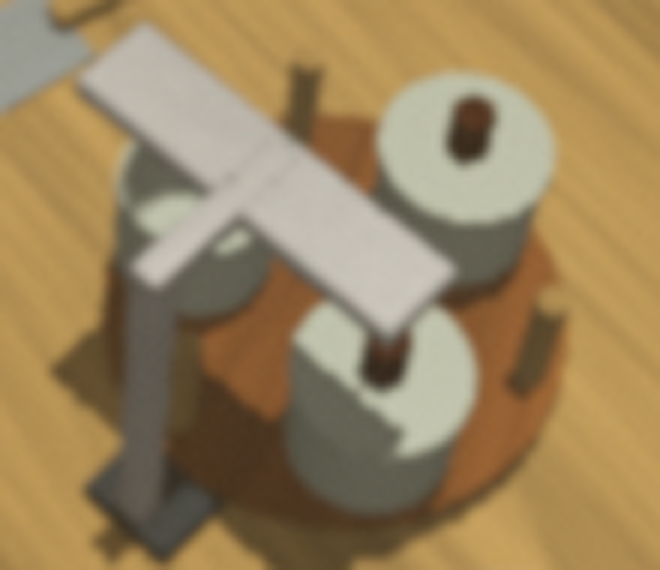

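View pics/s2.png

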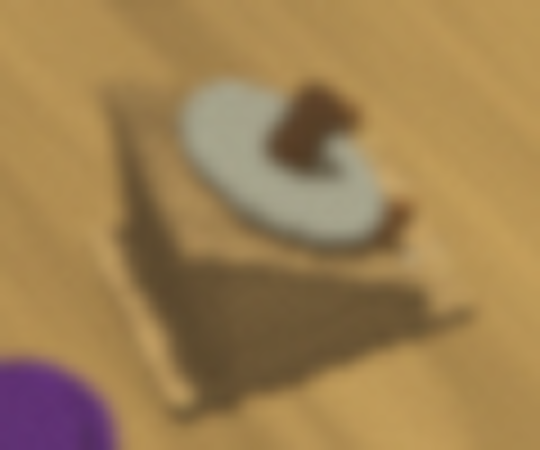

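```bash
cat > h.py <<'E'
import numpy as np,cv2
from scipy.optimize import least_squares
def load(n): return dict(np.load(n))
def proj(c,P):
    P=np.asarray(P,float).reshape(-1,3);V=np.asarray(c['view'])
    r,_=cv2.Rodrigues(V[:3,:3]);return cv2.projectPoints(P,r,V[:3,3],np.asarray(c['intrinsics']),np.asarray(c['dist']))[0].reshape(-1,2)
def onplane(c,uv,z):
    V=np.asarray(c['view']);u=cv2.undistortPoints(np.array([[uv]],float),np.asarray(c['intrinsics']),np.asarray(c['dist'])).reshape(2)
    d=V[:3,:3].T@np.array([u[0],u[1],1]);o=-V[:3,:3].T@V[:3,3];return o+d*(z-o[2])/d[2]
def cr(uv,f,off): return (np.asarray(uv,float)+.5)/f-.5+np.array(off)
def pol(p,r,a,z): # a: ccw from pointer
    t=p[2]+np.pi+a;return [p[0]+r*np.cos(t),p[1]+r*np.sin(t),z]
E
python3 - <<'E'
from h import *
T=load('top0.npz');S=load('scene0.npz')
t=lambda u,v:cr((u,v),5,(130,125)); s=lambda u,v:cr((u,v),6,(255,215))
for uv,z in [((341,263),.11),((222,419),.116),((147,242),.116),((357,391),.115),((100,368),.115),((258,556),.016)]: print(onplane(T,t(*uv),z))
for uv,z in [((467,147),.116),((306,70),.115),((553,298),.115)]: print('S',onplane(S,s(*uv),z))
d=2*np.pi/3
obs=[(T,t(341,263),lambda p:pol(p,.085,p[3],.11)),
(T,t(222,419),lambda p:pol(p,.085,p[3]-d,.116)),
(T,t(147,242),lambda p:pol(p,.085,p[3]+d,.116)),
(T,t(357,391),lambda p:pol(p,.112,p[3]-d/2,.115)),
(T,t(100,368),lambda p:pol(p,.112,p[3]-d*1.5,.115)),
(T,t(258,556),lambda p:pol(p,.177,0,.016)),
(S,s(467,147),lambda p:pol(p,.085,p[3]-d,.116)),
(S,s(306,70),lambda p:pol(p,.112,p[3]-d/2,.115)),
(S,s(553,298),lambda p:pol(p,.112,p[3]-d*1.5,.115))]
f=lambda p:np.concatenate([proj(c,m(p))[0]-uv for c,uv,m in obs])
r=least_squares(f,[.6,.2,0,2]);print(r.x,np.round(r.fun.reshape(-1,2),2).tolist())
np.save('station.npy',r.x)
p=r.x
# overlay
for n,c,a,k in [('top',T,(130,125),5),('scene',S,(255,215),6)]:
    im=cv2.resize(c['frame'][:,:,::-1],None,fx=k,fy=k,interpolation=cv2.INTER_CUBIC)
    def ln(P,col,cl=True): cv2.polylines(im,[np.int32((proj(c,P)+.5)*k)],cl,col,1)
    th=np.linspace(0,2*np.pi,60)
    def circ(ctr,R,col): ln([[ctr[0]+R*np.cos(q),ctr[1]+R*np.sin(q),ctr[2]] for q in th],col)
    circ([p[0],p[1],.03],.13,(255,255,0))
    for j in range(3):
        circ(pol(p,.085,p[3]+j*d,.11 if j==0 else .116),.045 if j==0 else .048,(0,0,255))
        circ(pol(p,.112,p[3]+j*d-d/2,.115),.009,(0,255,0))
    ex=np.array([np.cos(p[2]),np.sin(p[2])]);ey=np.array([-ex[1],ex[0]])
    ln([[*(p[:2]+a1*ex+b1*ey),.271] for a1,b1 in [(.06,.1),(.11,.1),(.11,-.1),(.06,-.1)]],(255,0,255))
    ln([pol(p,.12,0,.016),pol(p,.177,0,.016)],(0,255,255),False)
    h,w=(115,100) if n=='top' else (95,110)
    cv2.imwrite(f'pics/{n}_ov.png',im[a[1]*k:(a[1]+h)*k,a[0]*k:(a[0]+w)*k])
E
```

```text
[0.5874694  0.18883178 0.11      ]
[0.45993508 0.2599633  0.116     ]
[0.58666196 0.33419853 0.116     ]
[0.49136927 0.16404649 0.115     ]
[0.48831169 0.35496545 0.115     ]
[0.37094407 0.23529202 0.016     ]
S [0.46080124 0.26119863 0.116     ]
S [0.4972928 0.1695559 0.115    ]
S [0.48779429 0.35688665 0.115     ]
[0.54597523 0.26186549 0.15066443 1.96295493] [[0.02, -0.63], [-0.03, -0.29], [-0.54, -0.16], [0.08, -0.12], [-0.76, -0.03], [-0.0, -0.01], [-0.24, -0.17], [0.12, -1.95], [0.12, 0.25]]
```

View pics/top_ov.png

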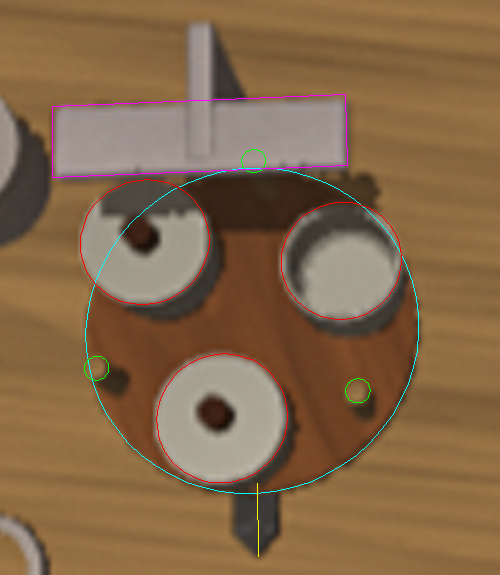

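View pics/scene_ov.png

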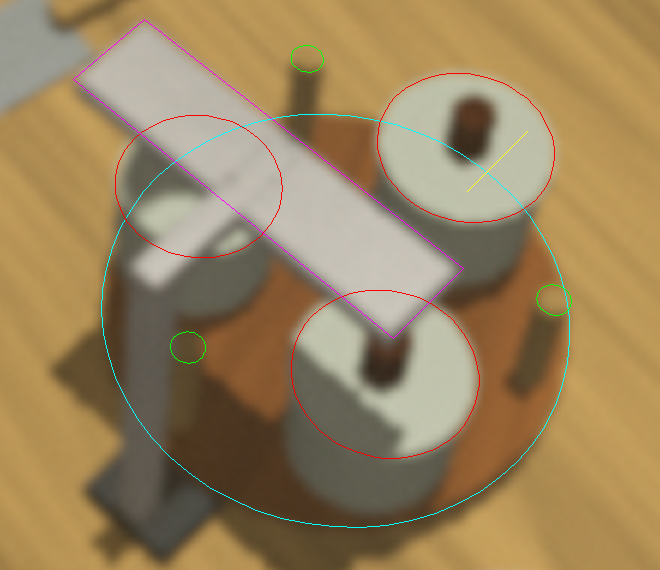

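The station model overlays well (axis 0.546, 0.262, yaw 0.15, wheel ≈ 1.96). The lamp bar and disc weren't used in the fit and also match. Next I check IK along the turning arc.

```bash
cat >> h.py <<'E'
from scipy.spatial.transform import Rotation as R
def down(phi):
    z=np.array([np.cos(phi),np.sin(phi),0]);y=np.array([0,0,-1.]);return R.from_matrix(np.c_[np.cross(y,z),y,z]).as_quat()
E
python3 - <<'E'
from h import *
from workcell import bot, hand, kinematics, get_obs, vision
o=get_obs();W=load('wrist0.npz');V=W['view'];Rt=R.from_quat(o['orientation']).as_matrix()
print('cam in tool',Rt.T@(-V[:3,:3].T@V[:3,3]-o['position']), Rt.round(3).tolist())
p=np.load('station.npy')
for off in (0,np.pi):
    for a in np.linspace(p[3]-np.pi/3,-np.pi/3,5):
        P=pol(p,.112,a,.112);phi=p[2]+np.pi+a+np.pi/2+off
        j=kinematics.solve_ik(P,down(phi));print(off,round(a,2),np.round(P,3),None if j is None else np.round(j,2), 'cam dir', (-R.from_quat(down(phi)).as_matrix()[:2,0]).round(2))
E
```

```text
cam in tool [-6.71959652e-02 -1.24594679e-01  1.14693456e-05] [[-0.962, -0.0, 0.274], [-0.274, 0.001, -0.962], [-0.0, -1.0, -0.001]]
0 0.92 [0.492 0.164 0.112] [ 0.32  0.37  1.97 -0.    0.8   0.82] cam dir [0.48 0.88]
0 0.43 [0.452 0.201 0.112] [ 0.42  0.34  2.02 -0.    0.78  1.41] cam dir [0.84 0.54]
0 -0.07 [0.434 0.252 0.112] [ 0.52  0.35  2.01 -0.    0.79  2.01] cam dir [1.   0.08]
0 -0.56 [0.443 0.306 0.112] [ 0.6   0.39  1.93 -0.    0.82  2.58] cam dir [ 0.92 -0.39]
0 -1.05 [0.476 0.349 0.112] None cam dir [ 0.62 -0.78]
3.141592653589793 0.92 [0.492 0.164 0.112] [ 0.32  0.37  1.97 -0.    0.8  -2.32] cam dir [-0.48 -0.88]
3.141592653589793 0.43 [0.452 0.201 0.112] [ 0.42  0.34  2.02 -0.    0.78 -1.73] cam dir [-0.84 -0.54]
3.141592653589793 -0.07 [0.434 0.252 0.112] [ 0.52  0.35  2.01 -0.    0.79 -1.13] cam dir [-1.   -0.08]
3.141592653589793 -0.56 [0.443 0.306 0.112] [ 0.6   0.39  1.93 -0.    0.82 -0.56] cam dir [-0.92  0.39]
3.141592653589793 -1.05 [0.476 0.349 0.112] [ 0.63  0.46  1.82 -0.    0.86 -0.04] cam dir [-0.62  0.78]
```

Run:
```python
from h import *
from workcell import bot, hand, kinematics, get_obs, vision
p=np.load('station.npy');a0=p[3]-np.pi/3
ph=lambda a:p[2]+np.pi+a+np.pi/2+np.pi
q=down(ph(a0))
hand.move_gripper(.045,strength=20)
P=pol(p,.112,a0,.23);bot.reach(P,q);o=get_obs();print(o['time_s'],o['position'])
c=vision.read_camera('wrist');np.savez('wrist1.npz',**c);cv2.imwrite('pics/w1.png',c['frame'][:,:,::-1])
bot.servo_line(pol(p,.112,a0,.135));o=get_obs();print(o['time_s'],o['wrist_force'])
c=vision.read_camera('wrist');np.savez('wrist2.npz',**c);cv2.imwrite('pics/w2.png',c['frame'][:,:,::-1])
print(proj(c,pol(p,.112,a0,.115)))
```

```text
3.5417 [0.49210055 0.16336916 0.2300213 ]
4.375 [0.85240499 0.32890244 0.27584693]
[[253.49266971 244.41498791]]
```

View pics/w1.png

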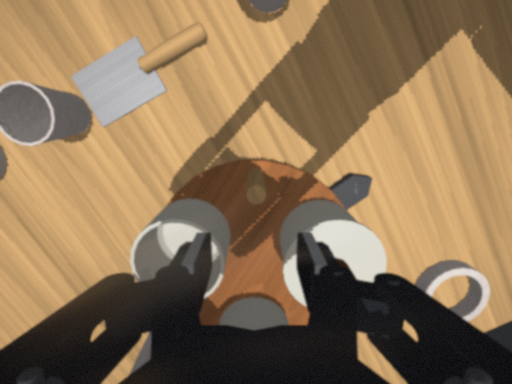

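View pics/w2.png

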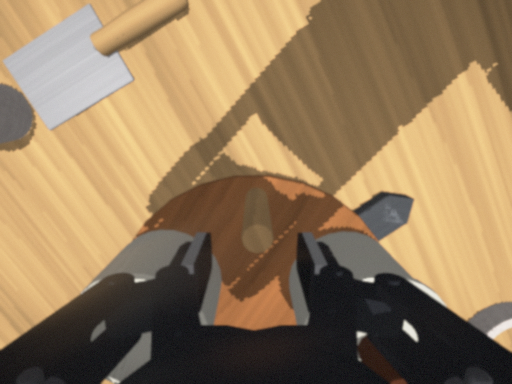

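In the wrist view the peg top is at about (258,238), midway between the fingers. The model predicted (253,244), so it agrees to about 3 mm. I'll lower, cage the peg and turn.

Run:
```python
from h import *
from workcell import bot, hand, kinematics, get_obs, vision
p=np.load('station.npy');a0=p[3]-np.pi/3
ph=lambda a:p[2]+np.pi+a+np.pi/2+np.pi
bot.servo_line(pol(p,.112,a0,.112))
hand.move_gripper(.021);o=get_obs();print(o['time_s'],o['gripper_width'],o['wrist_force'])
for a in np.linspace(a0,-np.pi/3-.013,12)[1:]:
    bot.servo_line(pol(p,.112,a,.112),down(ph(a)),velocity=.08)
o=get_obs();print(o['time_s'],o['gripper_width'],o['wrist_force'],o['position'])
hand.move_gripper(.045)
bot.servo_line(pol(p,.112,a,.24));
P=[.40,0,.33]; bot.reach(P,down(-np.pi/2))
o=get_obs();print(o['time_s'],o['position'],o['joint_pos'])
for n in ['top','wrist','scene']:
    c=vision.read_camera(n);np.savez(f'{n}3.npz',**c);cv2.imwrite(f'pics/{n}3.png',c['frame'][:,:,::-1])
i=cv2.imread('pics/top3.png');cv2.imwrite('pics/t3.png',cv2.resize(i[125:240,130:230],None,fx=5,fy=5,interpolation=cv2.INTER_CUBIC))
```

```text
5.0833 0.020647001738870834 [-0.17076153 -0.19051142  0.18705552]
9.4833 0.02102996155089498 [0.22259241 0.51487992 1.30961633] [0.47683608 0.3497989  0.1119339 ]
12.2667 [4.00196941e-01 2.90790091e-04 3.29679810e-01] [-3.17921547e-03 -9.45040606e-02  1.97019089e+00  2.03072405e-04
  1.26633533e+00  1.56590352e+00]
```

View pics/t3.png

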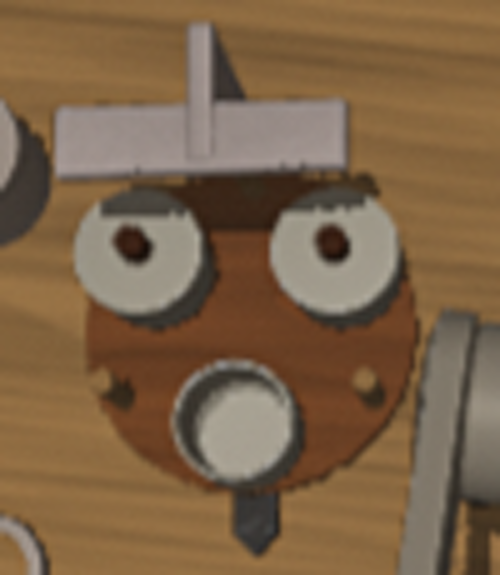

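View pics/scene3.png

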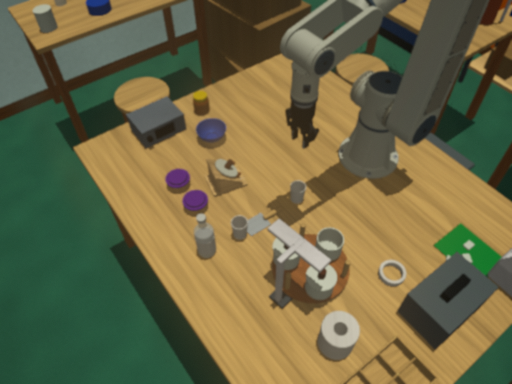

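View pics/top3.png

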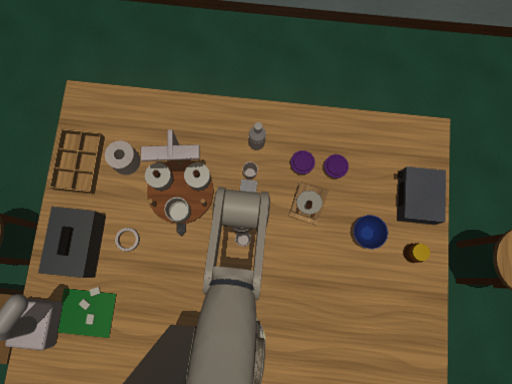

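The open pot now stands at the pointer: crop (236,422), pointer at (258,555). I'll refit the wheel angle, then fit the cover's pose from both fixed views.

```bash
cat > cov.py <<'E'
from h import *
def frame(v): # x,y,z of flange-top centre, yaw (rest x dir), tilt 35
    e=np.array([np.cos(v[3]),np.sin(v[3]),0]);s=np.deg2rad(35) if len(v)<5 else v[4]
    ax=-np.sin(s)*e+np.cos(s)*np.array([0,0,1]);l=np.cross(ax,e);l/=np.linalg.norm(l);m=np.cross(l,ax)
    return ax,l,m
th=np.linspace(0,2*np.pi,72,endpoint=False)
def circ(v,h,r):
    ax,l,m=frame(v);c=np.array(v[:3])+h*ax;return c+r*(np.cos(th)[:,None]*l+np.sin(th)[:,None]*m)
def hull(c,v,ps):
    return cv2.convexHull(np.float32(proj(c,np.vstack([circ(v,h,r) for h,r in ps]))))
FL=[(0,.048),(-.006,.048)];KN=[(0,.012),(.034,.012)]
E
python3 - <<'E'
from cov import *
T=load('top3.npz');p=np.load('station.npy')
t=lambda u,v:cr((u,v),5,(130,125));d=2*np.pi/3
obs=[(t(236,422),lambda w:pol(p,.085,w,.11)),(t(139,252.5),lambda w:pol(p,.085,w-d,.116)),(t(335,250),lambda w:pol(p,.085,w+d,.116)),(t(365,379),lambda w:pol(p,.112,w+d/2,.115)),(t(100,381),lambda w:pol(p,.112,w-d/2,.115))]
r=least_squares(lambda w:np.concatenate([proj(T,m(w[0]))[0]-uv for uv,m in obs]),[0]);print('wheel',r.x,r.fun.reshape(-1,2).round(2).tolist(), pol(p,.085,r.x[0],.11),onplane(T,obs[0][0],.11))
np.save('wheel.npy',r.x)
# cover segmentation
pts=[]
for c,(u0,v0,w,h) in [(load('top0.npz'),(280,175,60,55)),(load('scene0.npz'),(195,150,60,50))]:
    f=c['frame'][v0:v0+h,u0:u0+w];f=cv2.resize(f,None,fx=6,fy=6,interpolation=cv2.INTER_CUBIC)
    hsv=cv2.cvtColor(f,cv2.COLOR_RGB2HSV);print(hsv[150,60:300:20,1])
    m=((hsv[...,1]<75)&(hsv[...,2]>100)).astype(np.uint8)
    m=cv2.morphologyEx(m,cv2.MORPH_OPEN,np.ones((5,5)))
    n,lab,st,_=cv2.connectedComponentsWithStats(m);k=1+np.argmax(st[1:,4]);ct=max(cv2.findContours((lab==k).astype(np.uint8),cv2.RETR_EXTERNAL,cv2.CHAIN_APPROX_NONE)[0],key=len)[:,0]
    pts.append((c,cr(ct,6,(u0,v0))[::6]));print(len(pts[-1][1]),st[k])
# knob tip
def res(v):
    o=[]
    for c,P in pts:
        hh=hull(c,v,FL);o+=[cv2.pointPolygonTest(hh,(float(a),float(b)),True) for a,b in P]
    return np.array(o)
for n in (4,5):
    r=least_squares(res,[.55,-.25,.09,-.2,np.deg2rad(35)][:n],loss='soft_l1',f_scale=.4,diff_step=1e-3);print(r.x,np.abs(res(r.x)).mean(),np.degrees(r.x[3:]))
    if n==4:np.save('cover.npy',r.x)
v=np.load('cover.npy')
for (c,P),(u0,v0,w,h),n in zip(pts,[(280,175,60,55),(195,150,60,50)],'ts'):
    im=cv2.resize(c['frame'][v0:v0+h,u0:u0+w,::-1],None,fx=9,fy=9,interpolation=cv2.INTER_CUBIC)
    for ps,col in [(FL,(0,0,255)),(KN,(0,255,0)),([(.034,.012)],(255,255,0))]:
        cv2.polylines(im,[np.int32((hull(c,v,ps)-[u0,v0]+.5)*9)],True,col,1)
    cv2.imwrite(f'pics/cov_{n}.png',im)
E
```

```text
wheel [-0.03508332] [[-0.36, -0.55], [-0.18, -0.46], [0.07, -0.29], [0.09, -0.15], [0.49, -0.08]] [np.float64(0.46154235356099305), np.float64(0.2520629516946373), 0.11] [0.45965615 0.2504584  0.11      ]
[139 144  88  36  38  40  49  37  38  31 132 139]
70 [  100    95   154   141 14964]
[133 133 126 127 129 121  68  45  39  41 137 130]
65 [ 122   56  133  107 8027]
[ 0.54282944 -0.23757158  0.075285   -0.05502105] 0.6205745154694652 [-3.15247408]
[ 0.54272908 -0.23746871  0.07509368 -0.09916797  0.66162765] 0.5718641892706614 [-5.68190643 37.90847189]
```

View pics/cov_t.png

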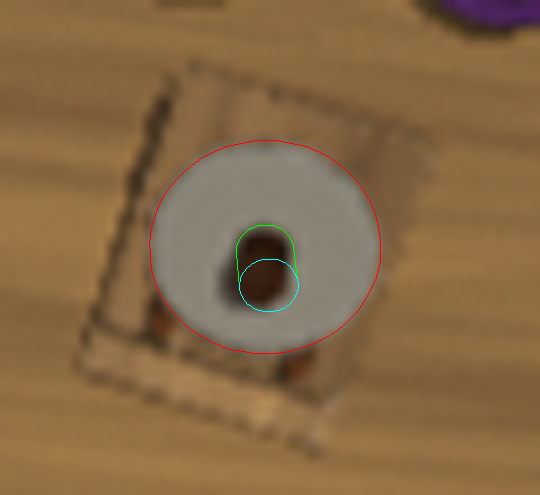

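View pics/cov_s.png

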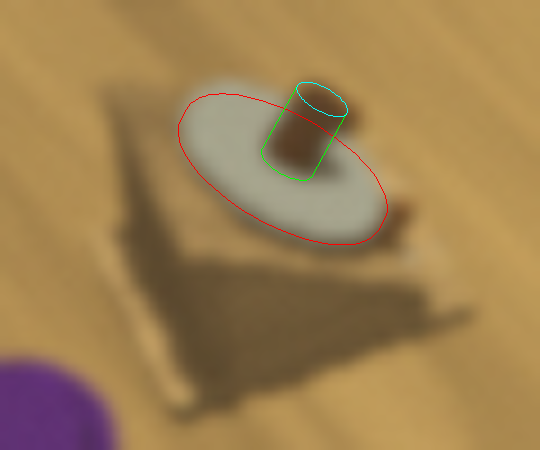

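The contour notch at the knob biases the yaw here: the easel's visible edges say about -0.25, the fit says -0.06. I'll take a closer wrist view.

Run:
```python
from cov import *
from workcell import bot, hand, kinematics, get_obs, vision
T=load('top0.npz');t=lambda u,v:cr((u,v),9,(280,175))
a=onplane(T,t(80,370),.0);b=onplane(T,t(318,452),.0);print(a,b,'low edge yaw',np.arctan2(-(b-a)[0],(a-b)[1])*1)
bot.reach([.48,-.235,.30],down(-np.pi/2-.2))
o=get_obs();print(o['time_s'],o['joint_pos'].round(2))
c=vision.read_camera('wrist');np.savez('wrist4.npz',**c);cv2.imwrite('pics/wrist4.png',c['frame'][:,:,::-1])
for yaw in (-.2,-.3):
  for s in (1,-1):
    v=np.array([.543,-.2376,.0755,yaw]);ax,l,m=frame(v)
    z=s*l;q=R.from_matrix(np.c_[np.cross(-ax,z),-ax,z]).as_quat()
    for h in (.022,.1):
        j=kinematics.solve_ik(v[:3]+h*ax,q);print(yaw,s,h,None if j is None else np.round(j,2))
```

```text
[ 0.49550932 -0.17132298  0.        ] [ 0.47068372 -0.27748044  0.        ] low edge yaw 0.22972793070352426
13.4 [-0.46  0.16  1.77  0.    1.21  1.31]
-0.2 1 0.022 [-0.52  0.38  2.25  1.98  0.2   2.45]
-0.2 1 0.1 None
-0.2 -1 0.022 [-0.52  0.38  2.25  1.98  0.2  -0.69]
-0.2 -1 0.1 [-0.56  0.18  2.3   1.23  0.22  0.04]
-0.3 1 0.022 [-0.47  0.38  2.26  2.38  0.14  2.19]
-0.3 1 0.1 [-0.49  0.18  2.32  1.17  0.12 -2.9 ]
-0.3 -1 0.022 [-0.47  0.38  2.26  2.38  0.14 -0.95]
-0.3 -1 0.1 [-0.49  0.18  2.32  1.17  0.12  0.24]
```

View pics/wrist4.png

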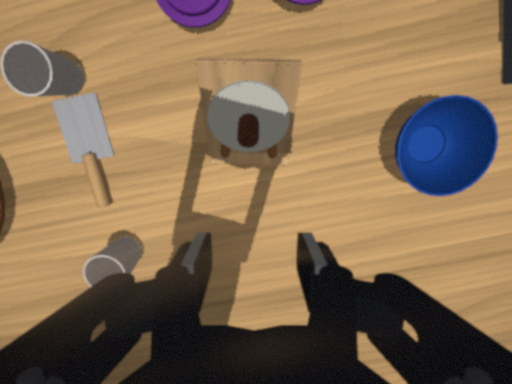

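The wrist view shows the cover at about (248,115) with its knob at (248,130) and the stop pegs at (225,150) and (272,152). I'll refit using all three views, excluding contour points near the knob.

```bash
cat > fit.py <<'E'
from cov import *
from workcell import kinematics
pts=[];B=[(280,175,60,55),(195,150,60,50),(195,70,110,100)]
for n,(u0,v0,w,h) in zip(['top0','scene0','wrist4'],B):
    c=load(n+'.npz');f=cv2.resize(c['frame'][v0:v0+h,u0:u0+w],None,fx=6,fy=6,interpolation=cv2.INTER_CUBIC)
    hsv=cv2.cvtColor(f,cv2.COLOR_RGB2HSV)
    m=((hsv[...,1]<80)&(hsv[...,2]>90)).astype(np.uint8);m=cv2.morphologyEx(m,cv2.MORPH_OPEN,np.ones((5,5)))
    n_,lab,st,_=cv2.connectedComponentsWithStats(m);k=1+np.argmax(st[1:,4]);ct=max(cv2.findContours((lab==k).astype(np.uint8),cv2.RETR_EXTERNAL,cv2.CHAIN_APPROX_NONE)[0],key=len)[:,0]
    P=cr(ct,6,(u0,v0))[::6]
    pts.append((c,P))
def res(v):
    o=[]
    for i,(c,P) in enumerate(pts):
        kh=hull(c,v0g,[(0,.015),(.034,.016)]);fs=float(1)
        P=[q for q in P if cv2.pointPolygonTest(kh,(float(q[0]),float(q[1])),True)<-1.5]
        hh=hull(c,v,FL);o+=[cv2.pointPolygonTest(hh,(float(a),float(b)),True) for a,b in P]
    return np.array(o+list((np.array(v[3:4])+.23)/.05))
v0g=[.543,-.238,.0753,-.23]
for it in range(3):
    r=least_squares(res,v0g,loss='soft_l1',f_scale=.4,diff_step=1e-3);v0g=r.x
print(r.x,np.abs(res(r.x)).mean());v=r.x;np.save('cover.npy',v)
r5=least_squares(res,list(v)+[.61],loss='soft_l1',f_scale=.4,diff_step=1e-3);print('free tilt',r5.x,np.degrees(r5.x[4]))
out=[]
for (c,P),(u0,v0,w,h) in zip(pts,B):
    k=6;im=cv2.resize(c['frame'][v0:v0+h,u0:u0+w,::-1],None,fx=k,fy=k,interpolation=cv2.INTER_CUBIC)
    for ps,col in [(FL,(0,0,255)),(KN,(0,255,0)),([(.034,.012)],(255,255,0))]:
        cv2.polylines(im,[np.int32((hull(c,v,ps)-[u0,v0]+.5)*k)],True,col,1)
    out.append(im)
cv2.imwrite('pics/cfit1.png',np.hstack([cv2.copyMakeBorder(i[:330],0,330-min(330,i.shape[0]),0,0,0) for i in out[:2]]));cv2.imwrite('pics/cfit2.png',out[2])
E
python3 fit.py
```

```text
[ 0.54065981 -0.23944068  0.07731253 -0.21135111] 0.30650540837576157
free tilt [ 0.54065978 -0.23944101  0.0772426  -0.21098092  0.60987315] 34.943157385526995
```

View pics/cfit1.png

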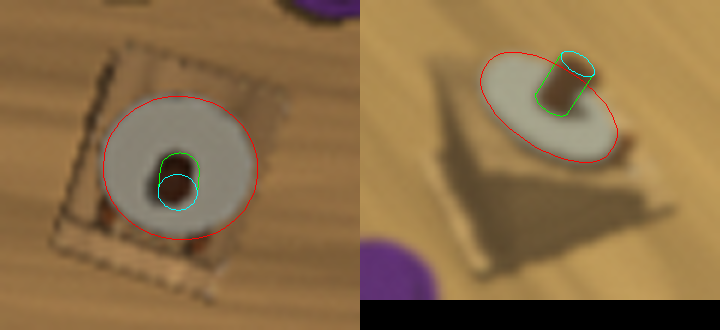

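View pics/cfit2.png

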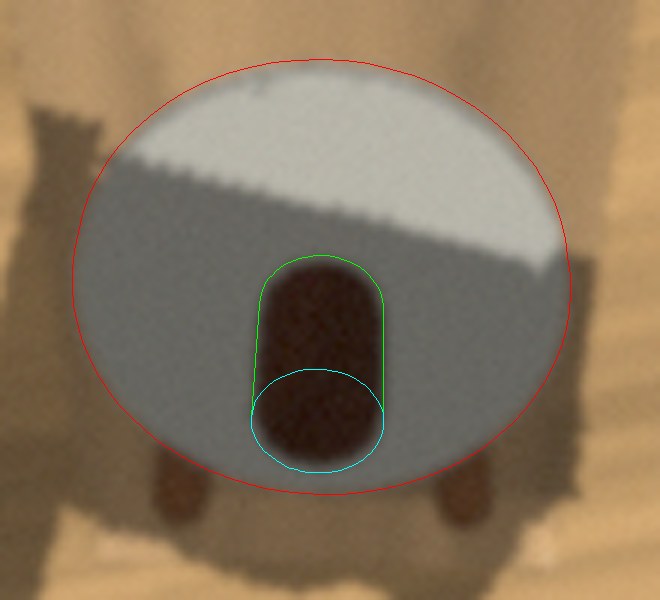

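The free-tilt fit gives 34.9° (35° stated), and the plate height comes out at 65.8 mm (66 stated), so the pose is good. Next I check IK for the grasp at several tool tilts and for the placement.

```bash
cat >> cov.py <<'E'
def tq(yaw,tau,s):
    e=np.array([np.cos(yaw),np.sin(yaw),0]);b=-np.sin(tau)*e+np.cos(tau)*np.array([0,0,1]);l=np.array([-e[1],e[0],0])
    return R.from_matrix(np.c_[np.cross(-b,s*l),-b,s*l]).as_quat(),b
E
python3 - <<'E'
from cov import *
from workcell import kinematics
v=np.load('cover.npy');ax,l,m=frame(v);D=np.deg2rad
p=np.load('station.npy');w=np.load('wheel.npy')[0];pot=np.array(pol(p,.085,w,.11));print(pot)
g=v[:3]+.024*ax
for td in (15,20,25,35):
  for s in (1,-1):
    q,b=tq(v[3],D(td),s)
    print(td,s,[np.round(j,2).tolist() if (j:=kinematics.solve_ik(g+h*b,q)) is not None else None for h in (0,.08)])
    for yw in (p[2],p[2]+.3):
        q2,b2=tq(yw,D(td-35),s);h=[0,0,.006+.024]
        j=kinematics.solve_ik(pot+h,q2);print('   place',yw,None if j is None else np.round(j,2))
E
```

```text
[0.46154235 0.25206295 0.11      ]
15 1 [[-0.46, 0.38, 2.04, 0.14, 0.47, -1.94], [-0.47, 0.23, 2.03, 0.11, 0.64, -1.91]]
   place 0.15066443003024482 [ 0.44  0.5   1.72  0.1   1.26 -1.33]
   place 0.4506644300302448 [ 0.49  0.51  1.71  0.01  1.27 -1.54]
15 -1 [[-0.46, 0.38, 2.04, 0.14, 0.47, 1.2], [-0.47, 0.23, 2.03, 0.11, 0.64, 1.23]]
   place 0.15066443003024482 [0.44 0.5  1.72 0.1  1.26 1.81]
   place 0.4506644300302448 [0.49 0.51 1.71 0.01 1.27 1.6 ]
20 1 [[-0.47, 0.37, 2.09, 0.26, 0.35, -2.06], [-0.49, 0.2, 2.1, 0.19, 0.51, -2.0]]
   place 0.15066443003024482 [ 0.45  0.46  1.77  0.08  1.16 -1.31]
   place 0.4506644300302448 [ 0.49  0.46  1.76  0.01  1.18 -1.54]
20 -1 [[-0.47, 0.37, 2.09, 0.26, 0.35, 1.08], [-0.49, 0.2, 2.1, 0.19, 0.51, 1.14]]
   place 0.15066443003024482 [0.45 0.46 1.77 0.08 1.16 1.83]
   place 0.4506644300302448 [0.49 0.46 1.76 0.01 1.18 1.61]
25 1 [[-0.49, 0.36, 2.15, 0.51, 0.24, -2.32], [-0.51, 0.18, 2.17, 0.33, 0.39, -2.15]]
   place 0.15066443003024482 [ 0.46  0.41  1.83  0.06  1.07 -1.29]
   place 0.4506644300302448 [ 0.49  0.42  1.82  0.01  1.08 -1.53]
25 -1 [[-0.49, 0.36, 2.15, 0.51, 0.24, 0.82], [-0.51, 0.18, 2.17, 0.33, 0.39, 0.99]]
   place 0.15066443003024482 [0.46 0.41 1.83 0.06 1.07 1.85]
   place 0.4506644300302448 [0.49 0.42 1.82 0.01 1.08 1.61]
35 1 [[-0.52, 0.37, 2.26, 1.97, 0.19, 2.47], None]
   place 0.15066443003024482 [ 0.5   0.34  1.94 -0.    0.87 -1.22]
   place 0.4506644300302448 [ 0.5   0.34  1.94 -0.    0.87 -1.52]
35 -1 [[-0.52, 0.37, 2.26, 1.97, 0.19, -0.67], [-0.56, 0.17, 2.31, 1.18, 0.22, 0.11]]
   place 0.15066443003024482 [ 0.5   0.34  1.94 -0.    0.87  1.92]
   place 0.4506644300302448 [ 0.5   0.34  1.94 -0.    0.87  1.62]
```

Run:
```python
from cov import *
from workcell import bot, hand, kinematics, get_obs, vision
v=np.load('cover.npy');ax,l,m=frame(v);q,b=tq(v[3],np.deg2rad(25),1);g=v[:3]+.024*ax
hand.move_gripper(.055)
bot.reach(g+.08*b,q);bot.servo_line(g+.035*b,velocity=.08)
o=get_obs();print(o['time_s'],o['position']-(g+.035*b),o['wrist_force'])
for n in ['wrist','scene','top']:
    c=vision.read_camera(n);np.savez(f'{n}5.npz',**c);f=c['frame'][:,:,::-1]
    if n=='scene': f=cv2.resize(f[120:220,170:290],None,fx=5,fy=5,interpolation=cv2.INTER_CUBIC)
    cv2.imwrite(f'pics/{n}5.png',f)
```

```text
17.3417 [-3.40557756e-05  5.01994714e-05 -1.07828957e-04] [0.49740023 0.01617801 0.55104208]
```

View pics/wrist5.png

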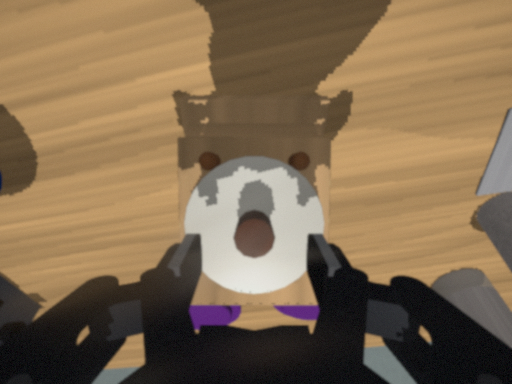

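View pics/scene5.png

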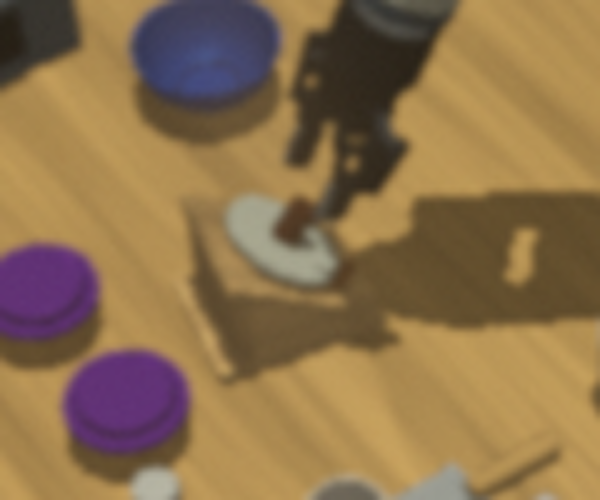

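The knob (254,233) is centred between the fingers. I'll check the model against this view with numbers before closing.

Run:
```python
from cov import *
c=load('wrist5.npz');v=np.load('cover.npy')
k=3;u0,v0=160,130;im=cv2.resize(c['frame'][v0:v0+190,u0:u0+190,::-1],None,fx=k,fy=k,interpolation=cv2.INTER_CUBIC)
for ps,col in [(FL,(0,0,255)),(KN,(0,255,0)),([(.034,.012)],(255,255,0))]:
    cv2.polylines(im,[np.int32((hull(c,v,ps)-[u0,v0]+.5)*k)],True,col,1)
cv2.imwrite('pics/w5o.png',im)
```

```text
(no output)
```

View pics/w5o.png

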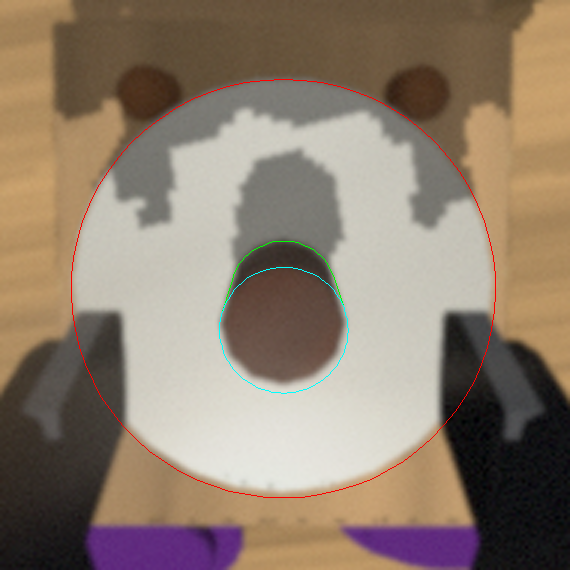

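The overlay matches within about 1 mm. I'll grasp, lift and check.

Run:
```python
from cov import *
from workcell import bot, hand, kinematics, get_obs, vision
v=np.load('cover.npy');ax,l,m=frame(v);q,b=tq(v[3],np.deg2rad(25),1);g=v[:3]+.024*ax
bot.servo_line(g,velocity=.06);o=get_obs();print(o['time_s'],o['wrist_force'])
hand.move_gripper(.0,strength=80);o=get_obs();print(o['time_s'],o['gripper_width'],o['wrist_force'],o['position']-g)
bot.servo_line(g+.06*ax,velocity=.05);o=get_obs();print(o['time_s'],o['gripper_width'],o['wrist_force'],o['position'])
for n in ['wrist','scene']:
    c=vision.read_camera(n);np.savez(f'{n}6.npz',**c);f=c['frame'][:,:,::-1]
    if n=='scene': f=cv2.resize(f[120:220,170:290],None,fx=5,fy=5,interpolation=cv2.INTER_CUBIC)
    cv2.imwrite(f'pics/{n}6.png',f)
```

```text
18.225 [-0.19439145  1.01547157  0.17477039]
18.6333 0.021791349056541755 [-4.82999985  1.66466008  6.05527082] [-3.53172695e-05 -4.88777034e-06  6.62663379e-04]
19.9833 0.021709469998050623 [ 0.49738136  0.08753769 -1.88751664] [ 0.49357806 -0.22930028  0.14588474]
```

View pics/wrist6.png

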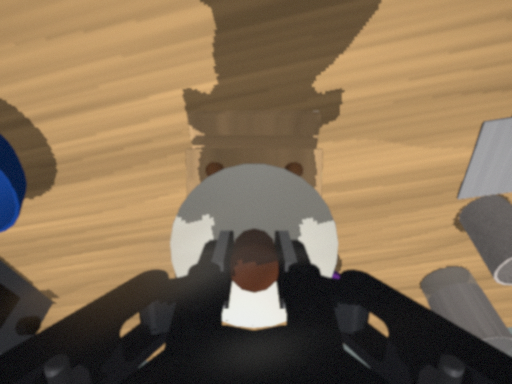

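View pics/scene6.png

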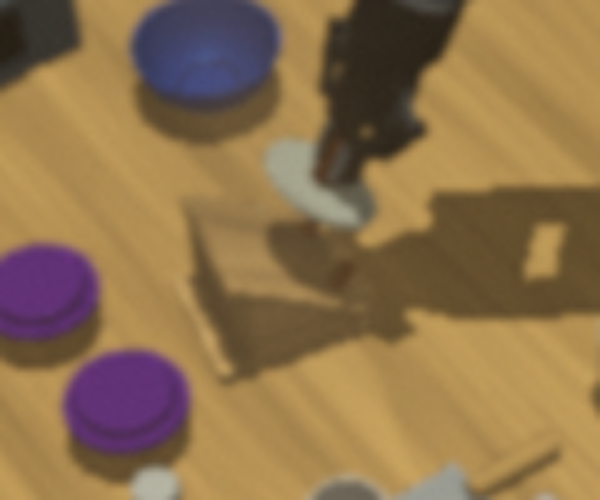

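The cover is held. I'll check its pose in the grip by overlaying the expected pose.

```bash
cat > ov.py <<'E'
from cov import *
import sys
from workcell import bot, hand, kinematics, get_obs, vision
o=get_obs()
v=np.load('cover.npy');ax,l,m=frame(v);q,b=tq(v[3],np.deg2rad(25),1);g=v[:3]+.024*ax
Rt=R.from_quat(q).as_matrix()
# cover in tool frame: flange-top centre, axis
ct=Rt.T@(v[:3]-g);at=Rt.T@ax
Rn=R.from_quat(o['orientation']).as_matrix();C=o['position']+Rn@ct;A=Rn@at
def circA(h,r):
    u=np.cross(A,[0.3,.9,.1]);u/=np.linalg.norm(u);w=np.cross(A,u);return C+h*A+r*(np.cos(th)[:,None]*u+np.sin(th)[:,None]*w)
print('flange top',C,'tilt',np.degrees(np.arccos(A[2])))
for n,(u0,v0,w,h),k in [('wrist',(150,140,210,150),3)]+([('scene',tuple(map(int,sys.argv[2].split(','))),6)] if len(sys.argv)>2 else []):
    c=load(n+sys.argv[1]+'.npz');im=cv2.resize(c['frame'][v0:v0+h,u0:u0+w,::-1],None,fx=k,fy=k,interpolation=cv2.INTER_CUBIC)
    for ps,col in [(FL,(0,0,255)),([(.034,.012)],(255,255,0))]:
        H=cv2.convexHull(np.float32(proj(c,np.vstack([circA(a,r) for a,r in ps]))));cv2.polylines(im,[np.int32((H-[u0,v0]+.5)*k)],True,col,1)
    cv2.imwrite(f'pics/ov_{n}{sys.argv[1]}.png',im)
E
python3 ov.py 6 215,135,50,40
```

```text
flange top [ 0.50699717 -0.23215537  0.12614837] tilt 34.97394388631249
```

View pics/ov_wrist6.png

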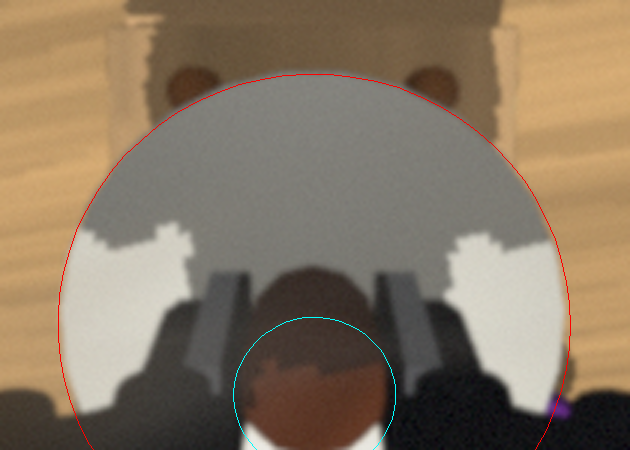

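View pics/ov_scene6.png

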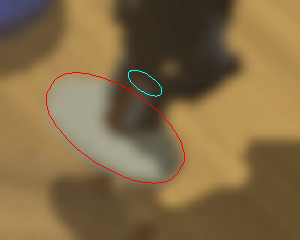

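```bash
cat > place.py <<'E'
from cov import *
v=np.load('cover.npy');ax,l,m=frame(v);q,b=tq(v[3],np.deg2rad(25),1);g=v[:3]+.024*ax
ct=R.from_quat(q).as_matrix().T@(v[:3]-g)
p=np.load('station.npy');w=np.load('wheel.npy')[0];pot=np.array(pol(p,.085,w,.11))
q2,b2=tq(.3,np.deg2rad(-10),1)
def tcp_for(fl): return np.asarray(fl)-R.from_quat(q2).as_matrix()@ct
E
python3 - <<'E'
from place import *
from workcell import bot, hand, kinematics, get_obs, vision
bot.servo_line([.46,-.20,.27],velocity=.2)
bot.reach([.44,.05,.28],tq(.1,0.0,1)[0])
bot.reach(tcp_for(pot+[0,0,.11]),q2)
bot.servo_line(tcp_for(pot+[0,0,.045]),velocity=.08)
o=get_obs();print(o['time_s'],o['gripper_width'],o['wrist_force'],o['position'],o['joint_pos'].round(2))
for n in ['wrist','scene','top']:
    c=vision.read_camera(n);np.savez(f'{n}7.npz',**c);cv2.imwrite(f'pics/{n}7.png',c['frame'][:,:,::-1])
i=cv2.imread('pics/top7.png')[150:230,140:240];cv2.imwrite('pics/t7.png',cv2.resize(i,None,fx=6,fy=6,interpolation=cv2.INTER_CUBIC))
E
python3 ov.py 7 285,205,80,70
```

```text
23.6833 0.021715119795703782 [ 0.3879247   0.39286803 -1.84633257] [0.46182478 0.25225709 0.17931531] [ 0.48  0.37  1.8   0.03  1.15 -1.41]
flange top [0.46188146 0.25228317 0.15552696] tilt 0.06000046180339901
```

View pics/ov_wrist7.png

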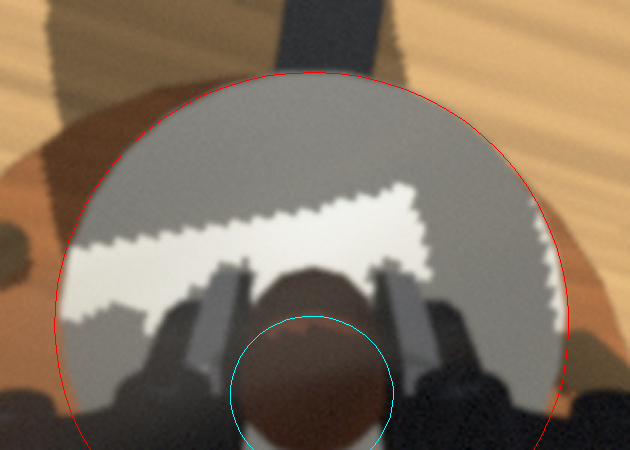

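View pics/ov_scene7.png

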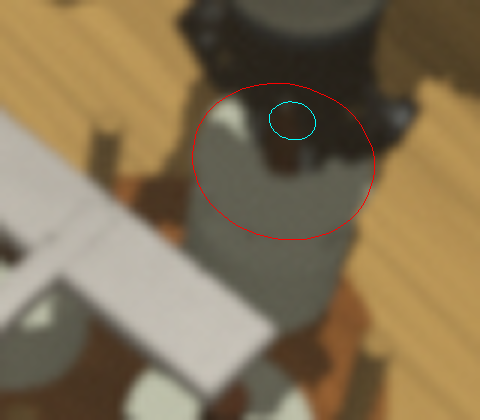

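View pics/t7.png

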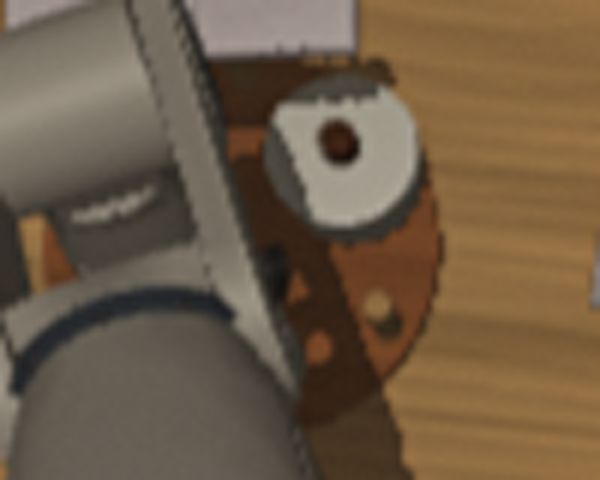

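The held pose hasn't changed since the lift. The pot centre is the larger uncertainty, at about 2 mm, so I'll refine it with the earlier scene view, where its mouth is visible.

Run:
```python
from place import *
def o(n,u0,v0,w,h,k,f):
    c=load(n);im=cv2.resize(c['frame'][v0:v0+h,u0:u0+w,::-1],None,fx=k,fy=k,interpolation=cv2.INTER_CUBIC)
    for r in (.045,.041):
        P=[pot+[r*np.cos(t),r*np.sin(t),0] for t in th];cv2.polylines(im,[np.int32((proj(c,P)-[u0,v0]+.5)*k)],True,(0,0,255),1)
    cv2.imwrite(f,im)
o('scene3.npz',305,220,50,50,10,'pics/p3s.png');o('top3.npz',160,190,36,36,14,'pics/p3t.png')
```

```text
(no output)
```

View pics/p3s.png

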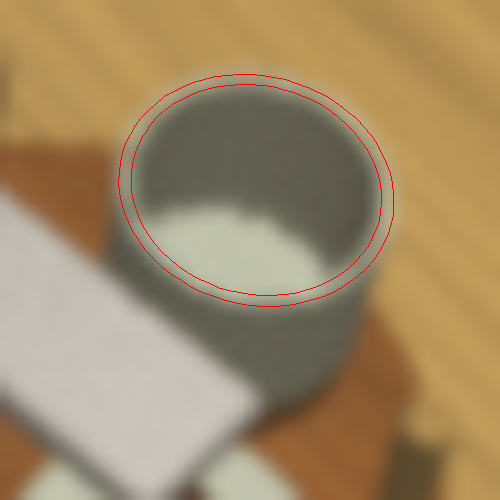

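View pics/p3t.png

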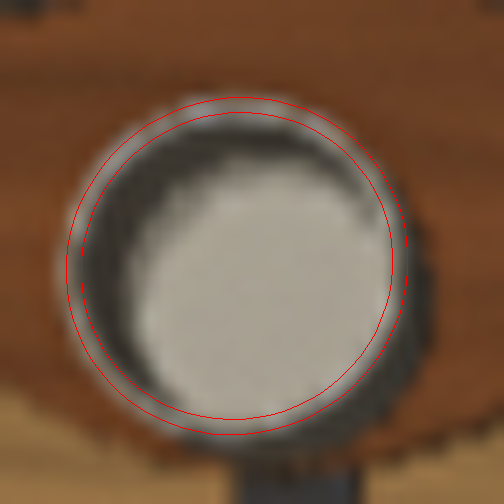

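Both overlays agree within about 0.3 px (roughly 1 mm). I'll add a 0.7 mm shift in +y and lower slowly, watching the force.

Run:
```python
from place import *
from workcell import bot, hand, kinematics, get_obs, vision
t=pot+[0,.0007,0];f0=get_obs()['wrist_force']
bot.servo_line(tcp_for(t+[0,0,.020]),velocity=.05)
for h in np.arange(.018,.0035,-.002):
    bot.servo_line(tcp_for(t+[0,0,h]),velocity=.02);o=get_obs();d=o['wrist_force']-f0
    print(round(h,3),round(o['time_s'],2),d.round(2),(o['position']-tcp_for(t+[0,0,h]))[2].round(5))
    if np.linalg.norm(d)>6: break
for n in ['wrist','scene']:
    c=vision.read_camera(n);np.savez(f'{n}8.npz',**c)
i=load('scene8.npz')['frame'][205:275,285:365,::-1];cv2.imwrite('pics/s8.png',cv2.resize(i,None,fx=7,fy=7,interpolation=cv2.INTER_CUBIC))
```

```text
0.018 24.73 [-0.19  1.17 -0.01] 9e-05
0.016 24.98 [ 0.12  0.86 -0.65] -4e-05
0.014 25.23 [-0.02  0.84 -0.33] -0.00016
0.012 25.48 [-1.14  1.34  0.22] -0.00014
0.01 25.73 [-0.74  1.13  0.05] -0.00013
0.008 25.98 [-0.36  0.78  0.03] -0.00015
0.006 26.23 [-3.94 -0.78 14.32] 0.0014
```

View pics/s8.png

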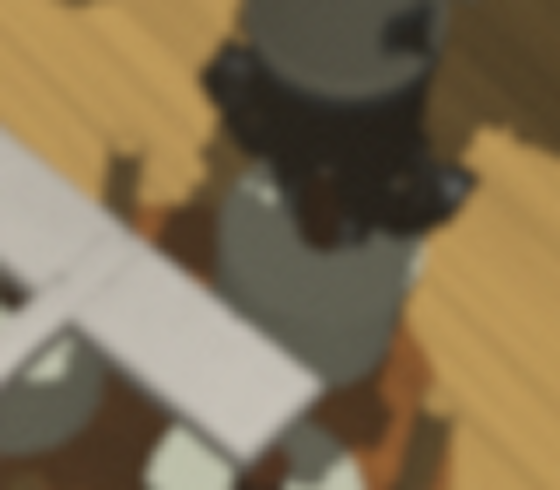

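Contact came at 6–7 mm, the expected flange height, and the plug entered freely. I'll release and retreat.

Run:
```python
from place import *
from workcell import bot, hand, kinematics, get_obs, vision
hand.move_gripper(.05,strength=20);o=get_obs();print(o['time_s'],o['gripper_width'],o['wrist_force'])
P=o['position'];bot.servo_line(P+.05*b2,velocity=.06);bot.servo_line(P+.05*b2+[-.02,0,.12],velocity=.15)
bot.reach([.40,0,.36],down(np.pi/2))
o=get_obs();print(o['time_s'],o['wrist_force'])
for n in ['top','scene']:
    c=vision.read_camera(n);np.savez(f'{n}9.npz',**c);cv2.imwrite(f'pics/{n}9.png',c['frame'][:,:,::-1])
    u0,v0,w,h,k=(130,125,100,115,5) if n=='top' else (280,205,85,75,8)
    im=cv2.resize(c['frame'][v0:v0+h,u0:u0+w,::-1],None,fx=k,fy=k,interpolation=cv2.INTER_CUBIC);
    for z,r,col in [(.006,.048,(0,0,255)),(.04,.012,(255,255,0))]:
        Q=[pot+[r*np.cos(t),.0007+r*np.sin(t),z] for t in th];cv2.polylines(im,[np.int32((proj(c,Q)-[u0,v0]+.5)*k)],True,col,1)
    cv2.imwrite(f'pics/end_{n}.png',im)
```

```text
26.7167 0.05038983002920666 [ 0.45553559 -0.82018828 -0.52402157]
29.6917 [0.08308071 0.11744298 0.73556327]
```

View pics/end_top.png

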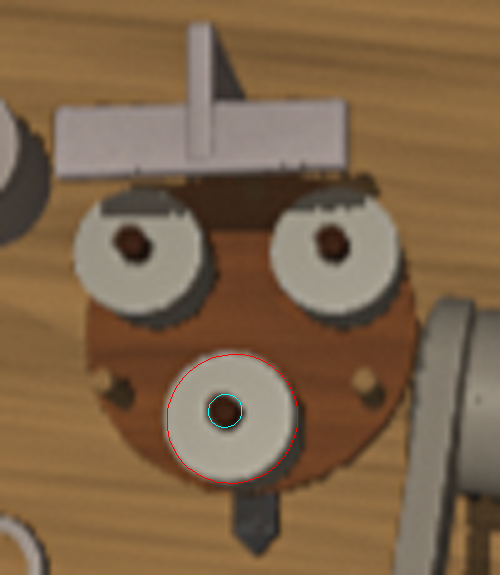

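View pics/end_scene.png

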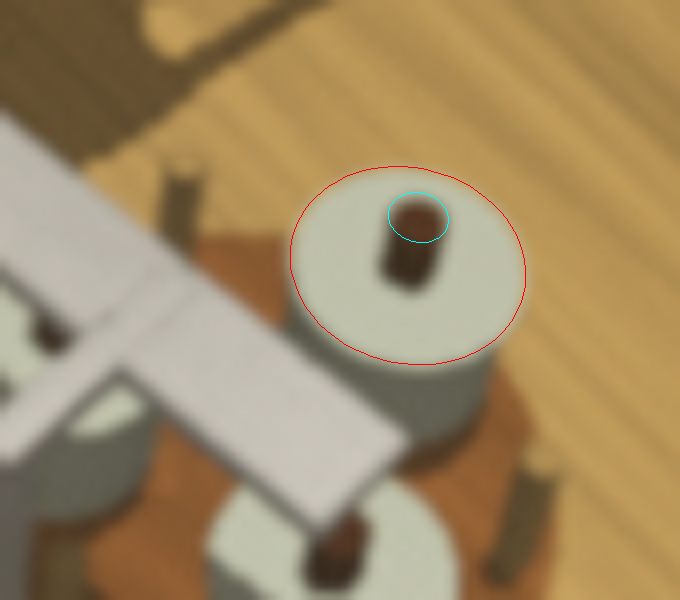

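View pics/scene9.png

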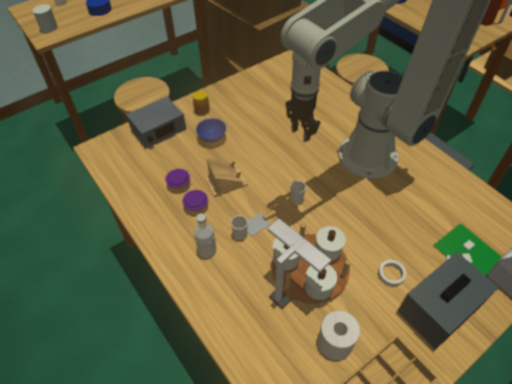

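The cover matches the "home and level" overlay in both views: flange at crop (231,417) top and (408,265) scene, with the knob on its predicted spot. The wheel hasn't moved, the bystanders are in place and the arm is clear.

```bash
python3 -c "
from workcell import hand_in,get_obs
hand_in();print(get_obs()['time_s'])"
```

```text
the job is handed in; nothing more can be done
the job is handed in; nothing more can be done
```

I turned the open pot to the pointer, put the white cover on it and handed the job in. The last camera views show the cover home and level. `hand_in` gives no verdict, so I have not confirmed that the run passed.

- **Turning:** I caged the peg between the fingers and swept the disc about 2 rad clockwise. The fitted wheel angle afterwards was about -0.035 rad, inside the ±0.17 limit, and the disc looked unmoved in the last picture.
- **Cover:** I gripped it by the knob on the sloping rest at 80 N and carried it over level. It met resistance 6–7 mm above the rim, where the flange should seat, and I let go there.
- **Last checks:** In both the top and scene views the flange and knob match the model of a seated, level cover to about 1 mm. The other things on the bench look unmoved, and the arm was clear at 29.7 s.
- **Disagreements:**
  - Two estimates of the pot's centre differed by about 2 mm. I stayed with the model, shifted 0.7 mm.
  - In the wrist view the held knob sat a few pixels from its predicted place, perhaps 0.03 rad of tilt in the grip. I saw no sign of it after release.

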